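# Set a book press to its gauge blade

### The arm

A 6-joint arm with a two-finger parallel gripper is mounted at the origin on the work surface. World frame = base frame: x ahead of the robot, y to its left, z up, the work surface at z = 0. Lengths are in mm, angles in rad, forces in N, time in s.
With the tool pointing down it reaches from about 350 to 775 mm from the base axis. Payload 7.3 kg.
Tool frame: the origin (TCP) lies between the finger pads; the fingertips stand 17 mm ahead of it and the grasp point (between the pads) lies 2 mm behind it; z points along the fingers, y is the direction in which the jaws open and shut (so a half turn about z gives the same grasp; the last joint's range is limited). The gripper opens to 92 mm and grips with 3 to 60 N. Pads are 19 mm wide; open, the fingers measure 130 mm over their backs; the gripper's body (75 mm by 190 mm) begins 47 mm behind the grasp point.
Start: joints at [-1.453, 0.342, 1.524, -0, 1.275, -0.146], TCP at [136.916, -506.85, 243.741] pointing down, gripper open.
Joint ranges: [-2.53, 2.53], [-0.77, 2.02], [0.04, 2.7], [-1, 4.14], [0.28, 2.66], [-3.11, 3.11]. Speed limits (rad/s): [2.57, 2.57, 3.14, 3.14, 3.14, 3.14].

### API

Orientations are given as [roll, pitch, yaw] about the fixed x, y, z axes, in that order (R = Rz(yaw) Ry(pitch) Rx(roll)).
In Python, from plant import get_obs, capture, get_calibration, close_job gives the robot as it stands.
- The arm moves only by the tool carry_out, never from a script. Its argument "moves" is one flat list of numbers, 7 for each row, row after row: the shift along the tool's x, y, z normalised to -1 to 1, where 1 is 40 cm, then the turn, a rotation vector about the tool's x, y, z normalised to -1 to 1, where 1 is 30 degrees, then the opening, from 0 (shut) to 1 (fully open). A call has exactly 8 rows; each row is the pose to reach, as a shift and turn from the pose measured when the call began, along the tool's axes at that moment; what a row does not reach only later rows make up. A row lasts 1/10 s, in which the tool goes at most 50 mm and 8.59 degrees, less where a joint would pass 70% of its speed; a pose out of reach is approached as far as the arm can. A call with a number of a shift or a turn outside -1 to 1 is refused whole. A call with a gripper value outside its range is refused whole. The fingers move at their own pace and stop on an object; the grip force is fixed at half the most. Time passes only in rows, so rows that repeat a pose let the fingers close, or fill a call up. It gives the time, the measured TCP pose, the force and the opening at its end, in the units of the state.
- get_obs(): the state, without advancing time (a new reading comes with each control period).
- capture(name): name is "scene" or "side" or "wrist"; returns the picture (384x512x3 uint8, red, green, blue); there is no depth.
- get_calibration(name): a dict with "vfov" (degrees; the focal length in pixels is half the picture's height over the tangent of half this angle, whatever the lens; pixels are square), "cx", "cy" (the principal point, pixels), "dist" ([k1, k2, p1, p2, k3] as OpenCV has them; the pictures are not rectified), "cam_to_world" (4x4, takes a point from camera to world coordinates). Camera axes: x right, y up, looking along -z (the intrinsics and any distortion apply to the point x, -y, -z); pixel columns grow to the right and rows downward; lengths in mm; the calibration is good to about 2 mm. A picture is of the moment at which its call begins: read the wrist's pose just before it. get_calibration takes no time and is no camera call; for the wrist camera it gives the pose at the moment of the call.
- close_job(): hands the job in, once; it reports no verdict.
The state is a dict: "time": time; "joint_positions": joint angles; "dq": joint speeds; "tau": joint torques, N m; "tool_pos": TCP position; "tcp_rot": TCP orientation; "contact_force": force on the tool from outside, world axes, zero at the start; "moment": the same for the moment, N m; "grip_width": finger opening in mm.
Only numpy, scipy, OpenCV 4.12 (cv2) and the standard library are available. Lean on these libraries where they do the work, as an engineer would, in place of code of your own. Each camera call takes 0.05 s, during which the arm holds its last target.

### The job

Two small book presses stand on the bench: one holds a book, the other has a T-shaped steel gauge blade hanging in its gap. On the press with the gauge blade, turn the adjusting screw clockwise until the sprung rubber pad just drags on the blade, pressing lightly with its spring no more than about half pushed in, and leave the gauge hanging there, upright. Leave the screw of the press with the book alone.

Things in the scene. Friction and masses are not known exactly. Their poses are not given: they have to be found in the camera images.
- screw (a joint): Adjusting screw of the press with the gauge, rad; grows clockwise from above, 0 to 2.4, starts 0.4 to 1.05. It moves a cheek with its rubber pad 12 mm per rad away from the screw; the pad meets the blade, laid against the fixed cheek, at 1.5 rad and is then pushed in (0.7 N/mm, 10 mm travel; half in at 1.92). Just dragging: 1.54 to 2.0. Stays where left; friction 0.15 N m.
- screw_head (a point): On that screw's vertical axis, 100 mm above the table: where to grip. The head is a steel bar 52 mm long (x axis), 14 mm wide (y), from 83 to 113 mm above the table; the point turns with it, z up. Below: a 16 mm neck on a 64 x 60 mm housing, its top at 65 mm. The press is fixed: base 110 x 225 mm, two wooden cheeks 106 mm wide, tops at 60 mm.
- gauge: Loose T-shaped steel gauge, 150 g. Origin: middle of the blade's upper edge, under the crossbar, 60 mm above the table, 115 mm from the screw axis; z up. Blade 40 mm down, 50 mm wide (x), 6 mm thick (y, the way the jaws close), in the gap between the cheeks. Crossbar 65 mm long (y), 14 mm wide, 8 mm tall, lies on both cheeks' tops.
- other_tip (a point): End of the bar head of the other press's screw, on the bar's centre line, 26 mm from that screw's axis, 100 mm above the table. That press is the same, but holds a standing book 156 mm wide, its top 140 mm above the table. Its screw is to stay as it is.

How it is judged (in metres and radians):
At the end, for the whole second after the job is handed in: The screw with the gauge stands between 1.54 and 2.0 rad (pad touching the blade and pushed in 0.5 to 6 mm), and the gauge still hangs in the gap at rest: its origin 105 to 125 mm from the screw axis and 54 to 66 mm above the table, within 0.17 rad of upright (value of joint screw between 1.54 and 2 rad and horizontal distance between gauge and screw_head between 0.105 and 0.125 m and height (world z) of gauge between 0.054 and 0.066 m and angle between gauge's own z axis and vertical below 0.17 rad and linear speed of gauge below 0.02 m/s).
It fails at once if the screw of the press with the book is turned (its bar end moves more than 7 mm) (distance of other_tip from where it was at the start of the episode above 0.007 m).
It also fails if it takes over 32 s, if anything falls off the work surface, if the arm or the gripper's body presses on something with over 40 N, if the wrist force passes 120 N, or if a joint passes its speed limit or range.

## Working session

There is one attempt and no reset: what is moved stays moved. The work goes in short steps, Python scripts to look and compute and a tool call to move; the robot and the scene stay as the last step left them, time stands still between calls to the robot, and variables do not carry over. Pictures are saved under pics/ and viewed, and the job is handed in when it is done.

Besides the shell and the picture viewer there is one more tool, called after ">>>" by a JSON object that holds its "method" and its "body", one argument or row to a line. carry_out: Moves the arm, as the interface text tells. Scaled input: -1 to 1 covers 40 cm each way for a shift and 30 degrees each way for a turn. Its arguments: {"type":"object","properties":{"moves":{"type":"array","items":{"type":"number"}}},"required":["moves"]}

```bash
mkdir -p pics; ls
python3 - <<'E'
from plant import *
import cv2
print(get_obs())
for n in("scene","side","wrist"):
    c=get_calibration(n);print(n,c)
    im=capture(n);cv2.imwrite(f"pics/{n}0.png",im[:,:,::-1])
E
```

```text
pics
{'time': 0.0, 'joint_positions': array([-1.45300635e+00,  3.42753871e-01,  1.52504631e+00, -1.52093163e-05,
        1.27538220e+00, -1.46016872e-01]), 'dq': array([-1.07241590e-03,  8.90792798e-05, -6.59342168e-06,  7.47405201e-05,
        1.02190486e-04, -1.22835156e-03]), 'tau': array([-4.38348679e-04, -4.31243920e+01, -2.44222856e+01,  7.18801282e-02,
        5.60044439e-02, -1.52467323e-04]), 'tool_pos': array([ 136.86007651, -506.4435411 ,  243.01854963]), 'tcp_rot': array([-3.14001772e+00, -2.16914740e-04,  2.63811117e-01]), 'contact_force': array([ 0.24857665, -0.70377398,  0.99386585]), 'moment': array([ 0.00415183,  0.0125376 , -0.03760445]), 'grip_width': 91.7737902646575}
scene {'vfov': 54.09500296710682, 'cx': 255.7787361728953, 'cy': 189.78163641572408, 'dist': array([-0.0235395,  0.       ,  0.       ,  0.       ,  0.       ]), 'cam_to_world': array([[-6.90985114e-01, -5.95883861e-01,  4.09221206e-01,
         9.16945225e+02],
       [ 7.22825499e-01, -5.75776245e-01,  3.82106024e-01,
         3.54032059e+02],
       [ 7.92903591e-03,  5.59825097e-01,  8.28572864e-
[... 460 characters left out ...]
2],
       [ 1.82316233e-02,  7.83979549e-01,  6.20518876e-01,
         6.27669398e+02],
       [ 0.00000000e+00,  0.00000000e+00,  0.00000000e+00,
         1.00000000e+00]])}
wrist {'vfov': 71.75142262680411, 'cx': 255.34081720369264, 'cy': 193.7593115754102, 'dist': array([-0.03365193,  0.        ,  0.        ,  0.        ,  0.        ]), 'cam_to_world': array([[ 2.60485753e-01,  9.36090755e-01,  2.36392197e-01,
         2.00800751e+02],
       [-9.65476542e-01,  2.52934628e-01,  6.22825853e-02,
        -4.89109883e+02],
       [-1.48962008e-03, -2.44454847e-01,  9.69659532e-01,
         3.83922922e+02],
       [ 0.00000000e+00,  0.00000000e+00,  0.00000000e+00,
         1.00000000e+00]])}
```

View pics/scene0.png

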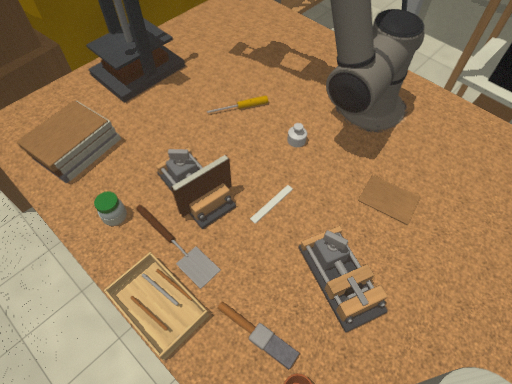

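View pics/side0.png

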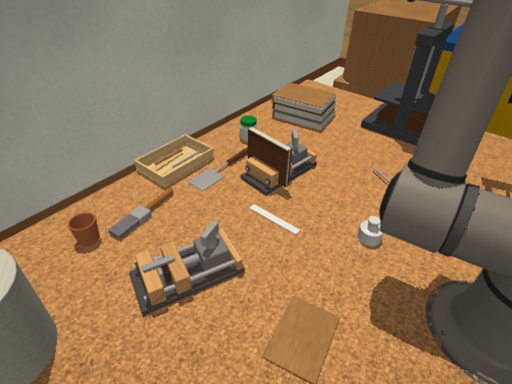

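View pics/wrist0.png

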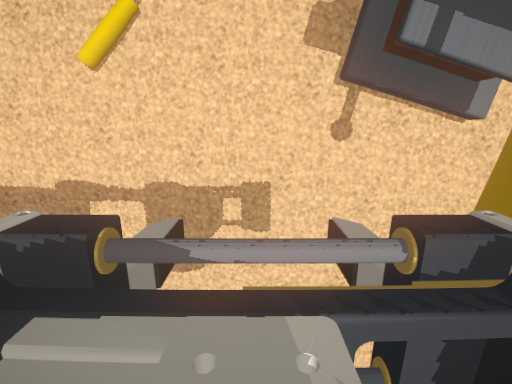

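The scene view shows the gauge press at about (342,278) with its screw head near (335,242), and the book press at about (200,185). The side view has the gauge press at (188,265) with its head near (208,243). I'll zoom in on it.

Run:
```python
import cv2
a=cv2.imread("pics/scene0.png")[220:340,285:400];cv2.imwrite("pics/sc_z.png",cv2.resize(a,None,fx=5,fy=5,interpolation=cv2.INTER_CUBIC))
a=cv2.imread("pics/side0.png")[210:310,120:260];cv2.imwrite("pics/si_z.png",cv2.resize(a,None,fx=5,fy=5,interpolation=cv2.INTER_CUBIC))
```

```text
(no output)
```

View pics/sc_z.png

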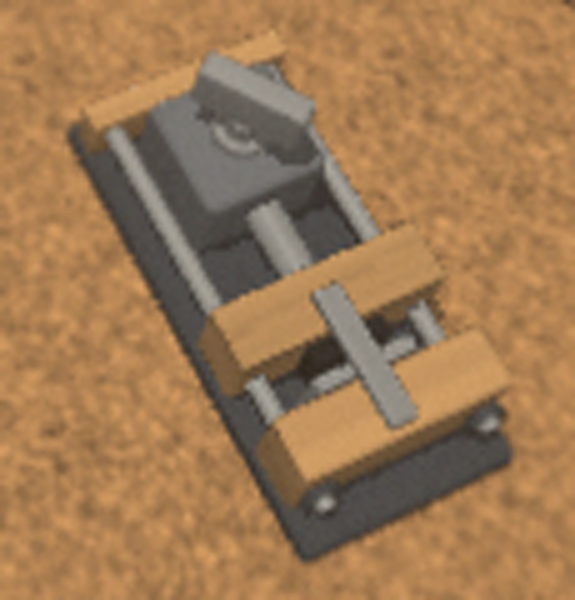

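View pics/si_z.png

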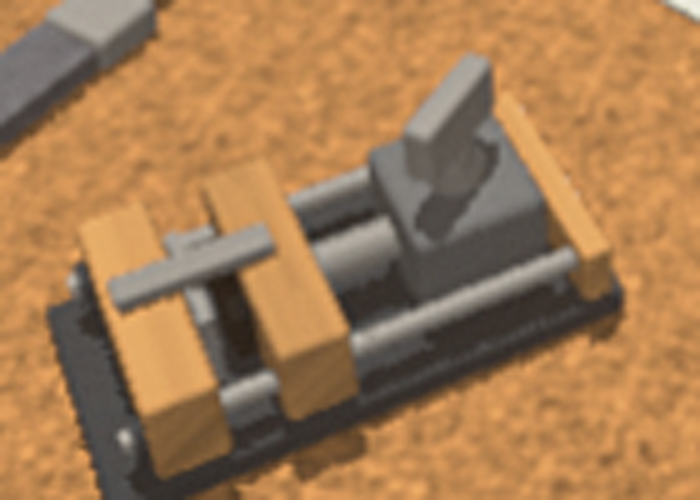

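```bash
cat > h.py <<'E'
import numpy as np,cv2
from plant import *
def ray(n,px,c=None):
    c=c or get_calibration(n);f=192/np.tan(np.radians(c["vfov"]/2))
    K=np.array([[f,0,c["cx"]],[0,f,c["cy"]],[0,0,1]])
    u=cv2.undistortPoints(np.array([[px]],float),K,c["dist"])[0,0]
    M=c["cam_to_world"];return M[:3,3],M[:3,:3]@np.array([u[0],-u[1],-1])
def onz(n,px,z,c=None):
    o,d=ray(n,px,c);return o+d*(z-o[2])/d[2]
E
python3 - <<'E'
from h import *
def S(p):return (p[0]/5+285-.4,p[1]/5+220-.4)
def D(p):return (p[0]/5+120-.4,p[1]/5+210-.4)
def show(t,a,b):
    v=b-a;print(t,a.round(1),b.round(1),"mid",((a+b)/2).round(1),"len",np.linalg.norm(v).round(1),"ang",np.degrees(np.arctan2(v[1],v[0])).round(1))
show("bar sc",onz("scene",S((205.5,63)),113),onz("scene",S((305,114)),113))
show("bar si",onz("side",D((421,134)),113),onz("side",D((480,60)),113))
show("gx sc",onz("scene",S((328,288)),68),onz("scene",S((402,415)),68))
show("gx si",onz("side",D((116,292)),68),onz("side",D((270,240)),68))
# fixed cheek top long edges (z=60): 
show("fixed cheek outer sc",onz("scene",S((305,480)),60),onz("scene",S((508,380)),60))
show("other cheek inner sc",onz("scene",S((204,325)),60),onz("scene",S((408,228)),60))
show("rail sc",onz("scene",S((75,130)),0),onz("scene",S((308,558)),0))
E
```

```text
bar sc [526.4 202.5 113. ] [516.1 249.2 113. ] mid [521.2 225.9 113. ] len 47.8 ang 102.5
bar si [512.  248.7 113. ] [523.4 203.3 113. ] mid [517.7 226.  113. ] len 46.8 ang -75.9
gx sc [553.  300.1  68. ] [577.2 355.7  68. ] mid [565.1 327.9  68. ] len 60.7 ang 66.6
gx si [576.2 357.1  68. ] [549.9 301.5  68. ] mid [563.1 329.3  68. ] len 61.5 ang -115.3
fixed cheek outer sc [624.5 342.1  60. ] [529.4 380.2  60. ] mid [577.  361.1  60. ] len 102.4 ang 158.1
other cheek inner sc [600.6 270.3  60. ] [501.2 309.   60. ] mid [550.9 289.6  60. ] len 106.7 ang 158.7
rail sc [541.6 155.5   0. ] [628.9 362.3   0. ] mid [585.3 258.9   0. ] len 224.5 ang 67.1
```

Run:
```python
from h import *
for p in [(90,72),(135,95),(183,68),(140,45)]: print("stand",p,onz("scene",p,0).round())
for p in [(180,165)]: print("book press head",onz("scene",p,105).round())
print("book",onz("scene",(175,190),140).round(),onz("scene",(230,160),140).round())
print("pot",onz("scene",(297,135),40).round())
```

```text
stand (90, 72) [ 540. -796.   -0.]
stand (135, 95) [ 500. -586.    0.]
stand (183, 68) [ 301. -579.    0.]
stand (140, 45) [ 326. -796.    0.]
book press head [ 626. -179.  105.]
book [ 694. -106.  140.] [546. -79. 140.]
pot [295. -67.  40.]
```

>>> {"method": "carry_out", "body": {
  "moves": [0.065,-0.06,0,0,0,-0.14,1,0.13,-0.12,0,0,0,-0.28,1,0.195,-0.185,0,0,0,-0.42,1,0.26,-0.245,0,0,0,-0.56,1,0.325,-0.31,0,0,0,-0.7,1,0.395,-0.375,0,0,0,-0.84,1,0.46,-0.44,0,0,0,-0.98,1,0.46,-0.44,0,0,0,-0.98,1]
}}

```text
time: 0.95
tool_pos: [269.7, -285.3, 243.4]
tcp_rot: [-3.14, -0.002, 0.783]
contact_force: [-0.6, -0.5, -0.6]
grip_width: 91.9
```

>>> {"method": "carry_out", "body": {
  "moves": [0.1,-0.02,0,0,0,-0.13,1,0.2,-0.04,0,0,0,-0.26,1,0.3,-0.06,0,0,0,-0.39,1,0.4,-0.08,0,0,0,-0.52,1,0.5,-0.1,0,0,0,-0.65,1,0.6,-0.12,0,0,0,-0.8,1,0.75,-0.15,0,0,0,-0.98,1,0.75,-0.15,0,0,0,-0.98,1]
}}

```text
time: 1.75
tool_pos: [441.9, -28.3, 243.9]
tcp_rot: [-3.141, -0.004, 1.301]
contact_force: [-0.1, -0.1, -0.2]
grip_width: 91.8
```

>>> {"method": "carry_out", "body": {
  "moves": [0.07,0,0,0,0,-0.14,1,0.14,0,0,0,0,-0.28,1,0.21,0,0,0,0,-0.42,1,0.28,0,0,0,0,-0.56,1,0.35,0.01,0,0,0,-0.7,1,0.42,0.01,0,0,0,-0.84,1,0.5,0.02,0,0,0,-0.965,1,0.5,0.02,0,0,0,-0.965,1]
}}

```text
time: 2.55
tool_pos: [504.0, 163.9, 244.2]
tcp_rot: [3.14, -0.004, 1.809]
contact_force: [-0.4, 0.8, 0.6]
grip_width: 91.8
```

Run:
```python
from h import *
import pickle
c=get_calibration("wrist");im=capture("wrist");pickle.dump(c,open("c1.pkl","wb"))
cv2.imwrite("pics/w1.png",im[:,:,::-1]);cv2.imwrite("pics/w1z.png",cv2.resize(im[:210,:,::-1],(800,328),interpolation=cv2.INTER_CUBIC))
print(get_obs()["tool_pos"],get_obs()["tcp_rot"])
```

```text
[503.27742048 162.50874899 244.04697732] [ 3.14088537e+00 -3.04522158e-03  1.80670922e+00]
```

View pics/w1.png

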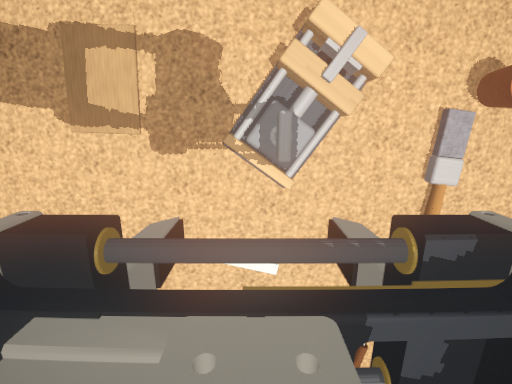

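Run:
```python
import cv2
a=cv2.imread("pics/w1.png")[0:195,215:400];cv2.imwrite("pics/w1z.png",cv2.resize(a,None,fx=3,fy=3,interpolation=cv2.INTER_CUBIC))
a=cv2.imread("pics/w1.png")[0:100,270:400];cv2.imwrite("pics/w1zz.png",cv2.resize(a,None,fx=6,fy=6,interpolation=cv2.INTER_CUBIC))
```

```text
(no output)
```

View pics/w1z.png

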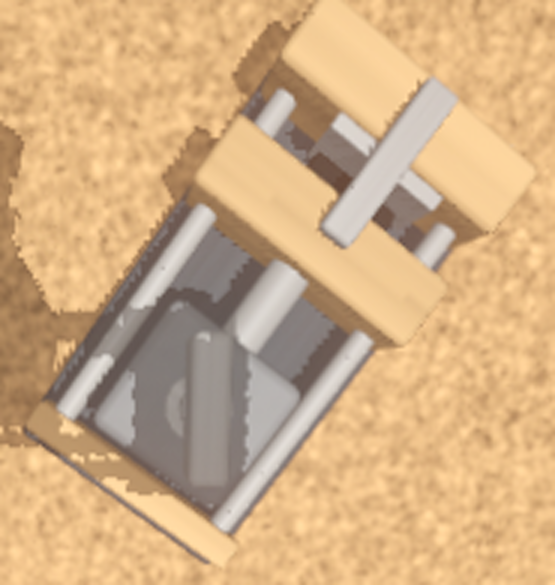

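View pics/w1zz.png

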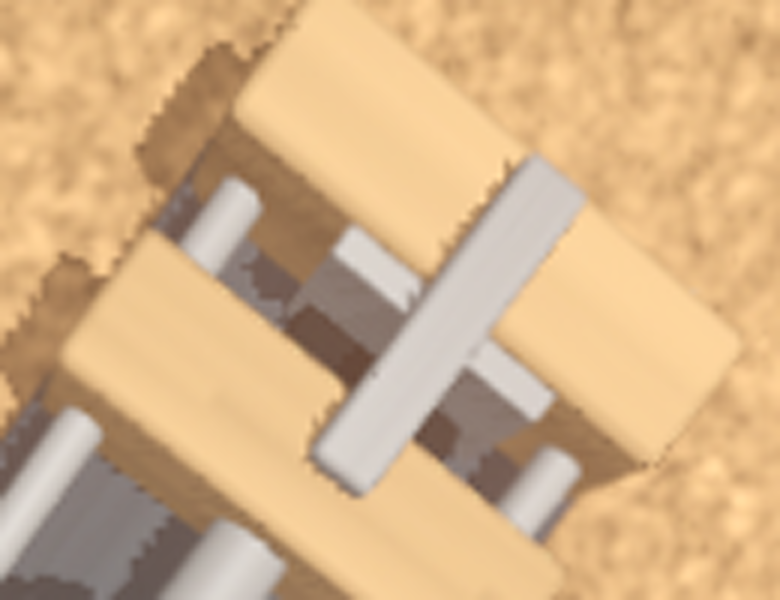

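Run:
```python
from h import *
import pickle
c=pickle.load(open("c1.pkl","rb"))
W=lambda p:onz("wrist",(p[0]/3+215-.33,p[1]/3-.33),p[2],c)
def show(t,a,b):
    v=b-a;print(t,((a+b)/2).round(1),"len",np.linalg.norm(v).round(1),"ang",np.degrees(np.arctan2(v[1],v[0])).round(1))
show("bar",W((208.5,486,113)),W((209,332,113)))
show("barL",W((189,486,113)),W((193,332,113)));show("barR",W((227,486,113)),W((228,332,113)))
X=lambda p:onz("wrist",(p[0]/6+270-.4,p[1]/6-.4),p[2],c)
show("crossbar",X((335,478,68)),X((560,180,68)))
show("fixed cheek inner",X((237,110,60)),X((650,462,60)))
show("mov cheek gap side",X((155,235,60)),X((570,565,60)))
show("blade top far",X((355,228,60)),X((552,390,60)))
show("blade top near",X((333,250,60)),X((530,420,60)))
```

```text
bar [519.9 226.4 113. ] len 50.6 ang 104.8
barL [514.1 224.9 113. ] len 50.6 ang 103.2
barR [526.  227.8 113. ] len 50.6 ang 105.0
crossbar [566.2 327.6  68. ] len 64.1 ang 67.0
fixed cheek inner [566.5 337.2  60. ] len 101.9 ang -22.5
mov cheek gap side [557.5 314.3  60. ] len 101.0 ang -21.3
blade top far [568.7 334.1  60. ] len 48.1 ang -21.6
blade top near [566.  328.7  60. ] len 49.1 ang -23.0
```

>>> {"method": "carry_out", "body": {
  "moves": [0.04,0.02,0,0,0,-0.02,1,0.08,0.04,0,0,0,-0.02,1,0.12,0.06,0,0,0,-0.02,1,0.144,0.0765,0.05,0,0,-0.02,1,0.144,0.0765,0.1,0,0,-0.02,1,0.144,0.0765,0.15,0,0,-0.02,1,0.144,0.0765,0.2,0,0,-0.02,1,0.144,0.0765,0.2,0,0,-0.02,1]
}}

```text
time: 3.4
tool_pos: [518.1, 224.7, 161.6]
tcp_rot: [-3.136, -0.002, 1.816]
contact_force: [-0.2, 0.1, -0.1]
grip_width: 91.8
```

Run:
```python
from h import *
o=get_obs();print(o["tool_pos"],o["tcp_rot"],o["joint_positions"])
a=capture("scene")[:,:,::-1];b=capture("side")[:,:,::-1]
a=cv2.resize(a[150:350,230:430],(400,400));b=cv2.resize(b[130:330,90:290],(400,400))
cv2.imwrite("pics/m2.png",np.hstack([a,b]))
```

```text
[518.10598997 224.69945615 161.57623446] [-3.13637526e+00 -2.48693041e-03  1.81569309e+00] [0.27209607 0.49184174 1.52728085 0.00290888 1.12761955 0.02593869]
```

View pics/m2.png

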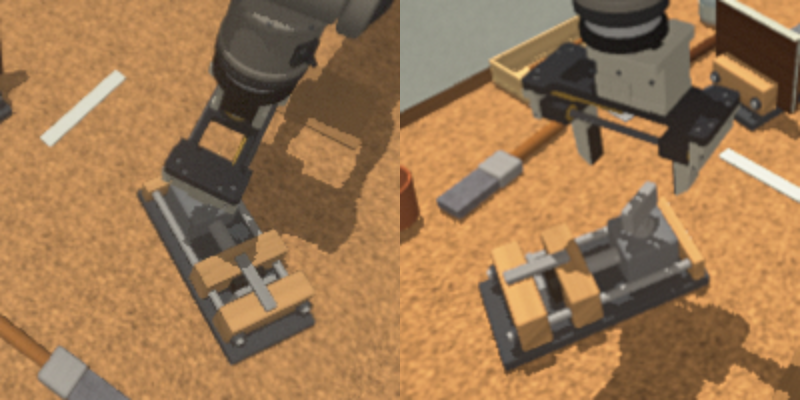

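>>> {"method": "carry_out", "body": {
  "moves": [0.003,0.005,0.04,0,0,-0.01,1,0.003,0.005,0.08,0,0,-0.01,1,0.003,0.005,0.12,0,0,-0.01,0.8,0.003,0.005,0.159,0,0,-0.01,0.6,0.003,0.005,0.159,0,0,-0.01,0.5,0.003,0.005,0.159,0,0,-0.01,0.4,0.003,0.005,0.159,0,0,-0.01,0.35,0.003,0.005,0.159,0,0,-0.01,0.35]
}}

```text
time: 4.3
tool_pos: [522.1, 227.4, 102.2]
tcp_rot: [3.139, -0.003, 1.821]
contact_force: [-0.4, 0.3, 0.0]
grip_width: 48.5
```

Run:
```python
from h import *
o=get_obs();print(o["tool_pos"],o["tcp_rot"],o["grip_width"],o["contact_force"],o["moment"])
a=capture("scene")[:,:,::-1];b=capture("side")[:,:,::-1]
a=cv2.resize(a[200:340,270:410],(400,400));b=cv2.resize(b[180:320,120:260],(400,400))
cv2.imwrite("pics/m3.png",np.hstack([a,b]))
```

```text
[522.08449159 227.35488622 102.17922447] [ 3.13908385e+00 -2.83774185e-03  1.82122027e+00] 48.54975902554606 [-0.43152085  0.26112464  0.02436805] [-0.00237918 -0.11645739  0.01691826]
```

View pics/m3.png

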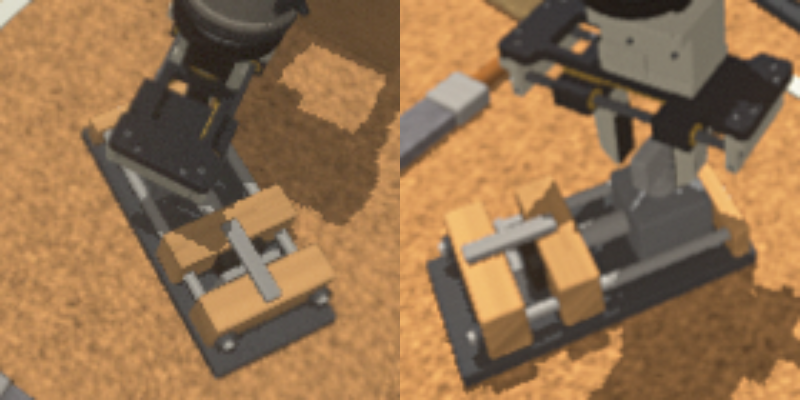

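>>> {"method": "carry_out", "body": {
  "moves": [-0.001,-0.006,0.008,0,0,0,0.4,-0.001,-0.006,0.008,0,0,0,0.3,-0.001,-0.006,0.008,0,0,0,0.25,-0.001,-0.006,0.008,0,0,0,0.2,-0.001,-0.006,0.008,0,0,0,0.15,-0.001,-0.006,0.008,0,0,0,0.08,-0.001,-0.006,0.008,0,0,0,0.0,-0.001,-0.006,0.008,0,0,0,0.0]
}}

```text
time: 5.2
tool_pos: [519.6, 226.3, 98.5]
tcp_rot: [3.14, -0.003, 1.821]
contact_force: [0.3, 0.8, -0.5]
grip_width: 14.3
```

Run:
```python
from h import *
for i in range(2):
    o=get_obs();print(o["tool_pos"],o["tcp_rot"],o["grip_width"],o["contact_force"],o["moment"]);
    if i<1:b=capture("side")[:,:,::-1]
```

```text
[519.62941572 226.34639798  98.49365663] [ 3.13981753e+00 -2.91660573e-03  1.82103622e+00] 14.270625293656392 [ 0.29945821  0.81184659 -0.47081164] [ 0.04775927 -0.15885189 -0.15587487]
[519.68388617 226.34665179  98.51991214] [ 3.13967300e+00 -2.86748965e-03  1.82114581e+00] 13.981013072487238 [ 0.8835092  -0.04922796 -0.23728501] [-0.0051472  -0.16634371 -0.18557099]
```

>>> {"method": "carry_out", "body": {
  "moves": [0,0,0,0,0,0.12,0,0,0,0,0,0,0.24,0,0,0,0,0,0,0.36,0,0,0,0,0,0,0.48,0,0,0,0,0,0,0.6,0,0,0,0,0,0,0.72,0,0,0,0,0,0,0.85,0,0,0,0,0,0,0.85,0]
}}

```text
time: 6.05
tool_pos: [520.0, 226.4, 98.6]
tcp_rot: [3.14, -0.004, 1.376]
contact_force: [2.2, -0.0, -0.9]
grip_width: 14.1
```

>>> {"method": "carry_out", "body": {
  "moves": [0,0,0,0,0,0.12,0,0,0,0,0,0,0.24,0,0,0,0,0,0,0.36,0,0,0,0,0,0,0.48,0,0,0,0,0,0,0.6,0,0,0,0,0,0,0.735,0,0,0,0,0,0,0.735,0,0,0,0,0,0,0.735,0]
}}

```text
time: 6.85
tool_pos: [520.2, 226.3, 98.5]
tcp_rot: [3.141, -0.004, 0.993]
contact_force: [2.2, -0.1, -0.7]
grip_width: 13.9
```

Run:
```python
from h import *
o=get_obs();print(o["tool_pos"],o["tcp_rot"],o["grip_width"],o["contact_force"],o["moment"])
a=capture("scene")[:,:,::-1];b=capture("side")[:,:,::-1]
a=cv2.resize(a[220:330,290:400],(400,400),interpolation=2);b=cv2.resize(b[200:310,130:240],(400,400),interpolation=2)
cv2.imwrite("pics/m4.png",np.hstack([a,b]))
```

```text
[520.24197787 226.26679044  98.53687871] [ 3.14141946 -0.00398704  0.9933716 ] 13.90347493628829 [ 2.21687835 -0.09501445 -0.68146039] [-0.20194167 -0.43983768 -0.12217389]
```

View pics/m4.png

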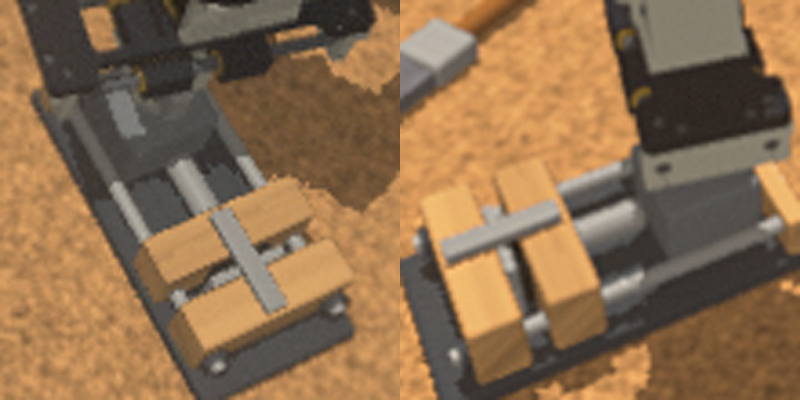

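Screw turned to about 1.76 rad. I'll release it, lift clear and check.

>>> {"method": "carry_out", "body": {
  "moves": [0,0,0,0,0,0,0.2,0,0,0,0,0,0,0.4,0,0,0,0,0,0,0.6,0,0,0,0,0,0,0.6,0,0,-0.04,0,0,0,0.6,0,0,-0.1,0,0,0,0.6,0,0,-0.18,0,0,0,0.6,0,0,-0.26,0,0,0,0.6]
}}

```text
time: 7.75
tool_pos: [519.6, 225.9, 203.4]
tcp_rot: [-3.141, -0.003, 0.993]
contact_force: [0.2, 0.5, -0.1]
grip_width: 54.8
```

>>> {"method": "carry_out", "body": {
  "moves": [-0.05,0,-0.05,0,0,0,0.6,-0.1,0,-0.1,0,0,0,0.6,-0.15,0,-0.1,0,0,0,0.6,-0.2,0,-0.1,0,0,0,0.6,-0.2,0,-0.1,0,0,0,0.6,-0.2,0,-0.1,0,0,0,0.6,-0.2,0,-0.1,0,0,0,0.6,-0.2,0,-0.1,0,0,0,0.6]
}}

```text
time: 8.55
tool_pos: [476.1, 159.4, 242.9]
tcp_rot: [-3.141, -0.003, 0.993]
contact_force: [-0.2, -0.3, 0.5]
grip_width: 54.8
```

Run:
```python
from h import *
import pickle
c=get_calibration("wrist");im=capture("wrist")[:,:,::-1];pickle.dump(c,open("c2.pkl","wb"))
cv2.imwrite("pics/w5.png",im)
a=capture("scene")[:,:,::-1];b=capture("side")[:,:,::-1]
cv2.imwrite("pics/a5.png",a);cv2.imwrite("pics/b5.png",b)
a=cv2.resize(a[220:340,285:405],(400,400),interpolation=2);b=cv2.resize(b[200:320,120:240],(400,400),interpolation=2)
cv2.imwrite("pics/m5.png",np.hstack([a,b]))
```

```text
(no output)
```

View pics/w5.png

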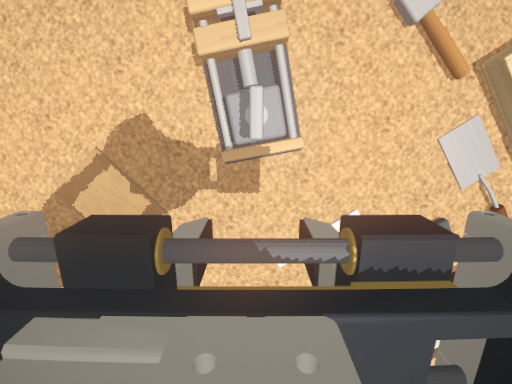

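View pics/m5.png

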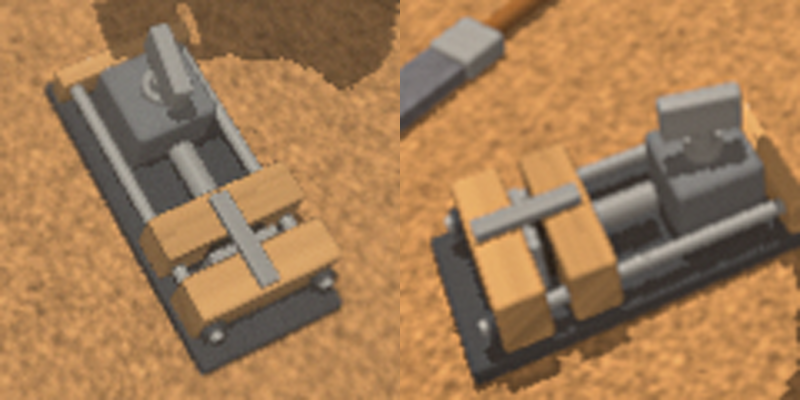

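The head now stands nearly along the press axis, at about (256,112) in the wrist view, and the gauge hangs across both cheeks. I'll back off further to see the gap from above.

>>> {"method": "carry_out", "body": {
  "moves": [-0.05,0,0,0,0,0,0.6,-0.1,0,0,0,0,0,0.6,-0.12,0,0,0,0,0,0.6,-0.12,0,0,0,0,0,0.6,-0.12,0,0,0,0,0,0.6,-0.12,0,0,0,0,0,0.6,-0.12,0,0,0,0,0,0.6,-0.12,0,0,0,0,0,0.6]
}}

```text
time: 9.5
tool_pos: [449.9, 119.2, 242.7]
tcp_rot: [-3.14, -0.003, 0.994]
contact_force: [0.4, 0.6, -0.4]
grip_width: 55.2
```

>>> {"method": "carry_out", "body": {
  "moves": [0.06,0,0,0,0,0,0.6,0.12,0,0,0,0,0,0.6,0.18,0,0,0,0,0,0.6,0.25,0,0,0,0,0,0.6,0.25,0,0,0,0,0,0.6,0.25,0,0,0,0,0,0.6,0.25,0,0,0,0,0,0.6,0.25,0,0,0,0,0,0.6]
}}

```text
time: 10.3
tool_pos: [504.1, 202.4, 243.1]
tcp_rot: [-3.14, -0.003, 0.993]
contact_force: [0.7, -0.5, -0.4]
grip_width: 55.1
```

Run:
```python
from h import *
import pickle
c=get_calibration("wrist");im=capture("wrist")[:,:,::-1];pickle.dump(c,open("c3.pkl","wb"))
cv2.imwrite("pics/w6.png",im)
cv2.imwrite("pics/w6z.png",cv2.resize(im[0:200,170:370],None,fx=3,fy=3,interpolation=2))
```

```text
(no output)
```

View pics/w6z.png

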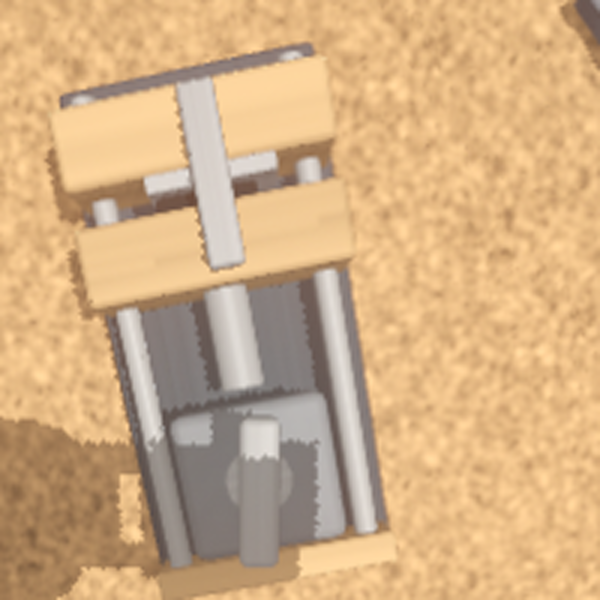

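Run:
```python
from h import *
import pickle
c=pickle.load(open("c3.pkl","rb"))
W=lambda p:onz("wrist",(p[0]/3+170-.33,p[1]/3-.33),p[2],c)
def show(t,a,b):
    v=b-a;print(t,((a+b)/2).round(1),"len",np.linalg.norm(v).round(1),"ang",np.degrees(np.arctan2(v[1],v[0])).round(1))
    return a,b
show("bar",W((258.5,564,113)),W((260.5,417,113)))
g=show("crossbar",W((225,268,68)),W((194,80,68)))
f=show("fixed inner",W((68,192,60)),W((332,140,60)))
m=show("mov gap side",W((80,232,60)),W((343,180,60)))
show("mov outer",W((93,308,60)),W((352,258,60)))
show("fix outer",W((55,112,60)),W((325,57,60)))
far=show("blade far",W((145,178,60)),W((275,152,60)))
near=show("blade near",W((148,193,60)),W((277,167,60)))
u=np.array([np.cos(np.radians(67.4)),np.sin(np.radians(67.4))])
H=np.array([519.8,226.3])
for n,s in zip(("fixed","mov","far","near","gauge"),(f,m,far,near,g)):print(n,(((s[0]+s[1])/2)[:2]-H)@u)
print(np.linalg.norm(((g[0]+g[1])/2)[:2]-H))
```

```text
bar [521.4 227.  113. ] len 50.3 ang 56.1
crossbar [566.4 329.3  68. ] len 64.8 ang 66.3
fixed inner [565.7 336.2  60. ] len 100.8 ang -22.9
mov gap side [561.5 322.2  60. ] len 101.3 ang -22.8
mov outer [549.6 296.8  60. ] len 101.7 ang -22.8
fix outer [578.1 361.4  60. ] len 101.2 ang -22.8
blade far [569.2 334.2  60. ] len 49.6 ang -22.7
blade near [567.1 329.4  60. ] len 49.4 ang -22.6
fixed 119.09656893584469
mov 104.54046073478825
far 118.63473981115568
near 113.33545528134256
gauge 112.96393893845618
113.01729078766112
```

Run:
```python
from plant import *
print(get_obs()["time"]);print(close_job())
```

```text
10.35
the job is handed in; nothing more can be done
None
```

I gripped the screw head of the gauge press and turned it about 0.83 rad clockwise. I then released it, backed off to check, and handed the job in at 10.35 s; the hand-in gives no verdict.

**Screw angle:** it now stands at about 1.76 rad, within the 1.54 to 2.0 limit. This comes from the bar standing at 56–57° against the press axis at about 67°. It assumes that zero on the screw is the bar lying across the press, which I inferred rather than was told.

**Cheek gap:** it closed from about 24.6 mm to 14.6 mm, the 10 mm expected from that turn. I estimate the pad is pushed in about 3 mm; I could not measure this directly.

**Gauge:** the blade lies flat against the fixed cheek, and the crossbar rests level on both cheek tops. I measured its distance from the screw axis as about 113 mm (limits 105–125 mm). The two first-look cameras gave about 111 mm, and the nominal distance is 115 mm, so the readings differ by a few millimetres but all fall inside the limits.

**Book press and forces:** I did not go near the book press with anything but a pass overhead. I did not measure its bar end again at the end. The largest external force I read was about 2 N.

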